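# Load the tag feeder under its spring flap

### The arm

A 7-joint arm with a two-finger parallel gripper is mounted at the origin on the work surface; the furniture and walls round the work are solid. World frame = base frame: x ahead of the robot, y to its left, z up, the work surface at z = 0. Lengths are in mm, angles in rad, forces in N, time in s.
With the tool pointing down it reaches from about 425 to 925 mm from the base axis. Payload 6.8 kg.
Tool frame: the origin (TCP) lies on the centre line of the jaws, within the pads' length; the fingertips stand bot.tip_extent ahead of it and the grasp point (between the pads) lies 6 mm ahead of it (bot.tip_extent is the distance from the TCP to the fingertips, in mm); z points along the fingers, y is the direction in which the jaws open and shut (so a half turn about z gives the same grasp; the last joint's range is limited). The gripper opens to 85 mm and grips with 20 to 120 N. Pads are 22 mm wide; open, the fingers measure 114 mm over their backs; the gripper's body (76 mm by 85 mm) begins 54 mm behind the grasp point. The pads swing forward as they close: fully open they stand 13 mm farther back than shut.
Start: joints at [-1.4, 0.477, 0.022, 1.555, -0.011, 1.109, -0.083], TCP at [185.757, 648.954, 256.308] pointing down, gripper open.
Joint ranges: [-2.96, 2.96], [-0.34, 2.1], [-1.41, 1.46], [0.24, 2.44], [-1.37, 4.51], [0.17, 1.92], [-2.96, 2.96]. Speed limits (rad/s): [2.39, 2.39, 3.14, 3.14, 3.14, 3.14, 3.14].

### API

Orientations are given as a unit quaternion [w, x, y, z].
In Python, from cell import bot gives the robot as it stands. The module is installed in compiled form; this text tells all that it offers.
- The arm moves only by the tool apply_moves, never from a script. Its argument "motion" is a list of rows, each an object of numbers: "rx", "ry", "rz": the turn, a rotation vector about the tool's x, y, z in degrees; "tx", "ty", "tz": the shift along the tool's x, y, z in mm; "hand": the finger opening in mm, from 0 to 85.4. A call has 1 to 5 rows; each row shifts and turns the commanded pose from where the row before left it, along the tool's axes as they then stand; what a row does not reach is not made up. A row lasts 1/10 s, in which the tool goes at most 50 mm and 8.59 degrees, less where a joint would pass 70% of its speed; a pose out of reach is approached as far as the arm can. A call is refused whole if a number of a shift passes 50 or a number of a turn 8.59, either way. A call with a gripper value outside its range is refused whole. The fingers move at their own pace and stop on an object; "grip_force" is the grip in N (left out, the last holds). Time passes only in rows, so rows that do not move let the fingers close. It gives the time, the measured TCP pose, the force and the opening at its end, in the units of the state.
- bot.get_state(): the state, without advancing time (a new reading comes with each control period).
- bot.read_camera(name): name is "side" or "top"; returns the picture (420x560x3 uint8, blue, green, red); there is no depth.
- bot.calibration(name): a dict with "K" (3x3 intrinsics, pixels), "k1" (the pictures are not rectified: a ray, as slopes to the right and down, at radius r is drawn at 1 + k1 r^2 times it, then the intrinsics apply), "rvec" (rotation vector, rad) and "tvec" (3), from world to camera coordinates, as OpenCV has them. Camera axes: x right, y down, z forward; pixel columns grow to the right and rows downward; lengths in mm; the calibration is good to about 2 mm. A picture is of the moment at which its call begins. calibration takes no time and is no camera call.
- bot.job_done(): hands the job in, once; it reports no verdict.
Trained networks look in the newest picture that a camera, given by its name, has taken for a name from the list of things; names that differ only in an ending like _2 or _b are one class to them, and where a whole thing is asked for, a point or a joint stands for the part that bears it (a point fixed in the world has none). Each returns a list of dicts, best first, with "score" (0 to 1); they miss things now and then, are a little off and sometimes report something else, mostly with a low value. They report only what shows in the picture. A call takes as long as a camera call. They do not tell look-alikes from the thing itself.
- bot.spot_in(camera, thing): "rect" ([centre column, centre row, width, height] in pixels, round what is visible of it).
The state is a dict: "time_s": time; "joints": joint angles; "joint_velocities": joint speeds; "tau": joint torques, N m; "ee_pos": TCP position; "tool_rot": TCP orientation; "ft_force": force on the tool from outside, world axes, zero at the start; "ft_torque": the same for the moment, N m; "opening": finger opening in mm.
Only numpy, scipy, OpenCV 4.12 (cv2) and the standard library are available. Lean on these libraries where they do the work, as an engineer would, in place of code of your own. Each camera call takes 0.05 s, during which the arm holds its last target.

### The job

Load the block of luggage tags into the bench feeder: with one fingertip push the feeder's long bar sideways to hold the spring flap well open (at least half of its travel), and while you hold it so, push the block under the flap with the other fingertip until it is fully home against the back stop. Then let go of the bar so that the flap closes down onto the block, and move clear. Only push: never lift or tip the block, and leave the things standing around where they are.

Things in the scene. Friction and masses are not known exactly. Their poses are not given: they have to be found in the camera images.
- feeder: Tag feeder fixed to the bench, place and yaw vary: wooden board 225 x 110 x 4 mm with steel guides. Origin: board's underside, middle of its width; x = loading direction (away from the robot at yaw 0), y left, z up. Feeder-frame mm here and below: board x -125 to 100, y -55 to 55, top z 4. Home block: origin at x 42, y -20, near face at x -6, sticking out of the flap towards the robot
- lane_end (a point): Middle of the lane's far end, on the board at the face of the back stop: feeder x 90, y -20, z 4; axes as the feeder's. The lane is 52 wide, centred on y -20, between a low right guide (y -50 to -46, x -125 to 95, top z 16) and a tall left guide (y 6 to 10, x -5 to 95, top z 36); nearer than x -5 there is no left guide
- hinge (a point): Near end of the flap's hinge axis, fixed: feeder x 30, y 28, z 46; the axis runs along feeder x. The flap covers x 30 to 86 over the lane; nearer than that the lane is open from above, but for a hinge lug at x 21 to 27, y 6 to 35, up to z 53. The flap's highest part is at z 69 when open 0.65 rad, z 77 at 0.8 rad
- tag_block: Block of buff luggage tags, 95 (along its x) x 48 x 18 mm, 40 to 70 g, loose on the feeder's board in the lane, its far face 8 to 31 mm from the shut flap, long side along the lane. Origin: centre of its underside, z up. Push its near 48 x 18 mm face (feeder z 4 to 22), near the middle; it slides easily
- flap (a joint): Spring-closed steel flap, angle in rad: 0 shut, 0.8 at its stop. Shut, its front plate and lip (front at feeder x 30, lip 9 mm above the bench) bar the block's way; from 0.3 the block passes beneath; 0.45 or more is well open, 0.65 a good angle; resting on the block about 0.23. Bar pushed to feeder -y swings it up (about 2 to 5 N); let go, it springs shut
- bar_end (a point): On the flap's push bar, 5 mm inside its near tip, at feeder x -130. Bar: black rubber, round, 10 mm thick, parallel to feeder x, x -135 to 0, then 8 mm steel to the flap. It swings 28 mm from the hinge axis: centre at y 38, z 20 shut; y 26, z 18 at 0.45 rad; y 21, z 19 at 0.65. A fingertip on its +y side, down to z 10, pushes it to -y and can slide along it in x
- tape_roll: Bystander: roll of buff tape, 103 mm across, 25 mm high, lying left of the feeder; origin under its centre
- egg_cup: Bystander: cream china egg cup 49 mm wide, 62 mm high, standing right of the feeder; origin under its centre
- marker: Bystander: white marker pen with black cap, 135 mm long (along its y), 17 mm thick, right of the feeder; origin under its centre
- scissors: Bystander: scissors with red handles, 199 mm long, lying to the far right; origin under its centre
- twine_ball: Bystander: ball of brown twine, 64 mm, to the far left; origin under its centre
Mind the look-alikes: they are no part of the job. There is more than one size of the tag_block; the one meant has the size given above.

How it is judged (in metres and radians):
On the way, in this order (a step that is already met when the one before it is completed fails the run):
1. a finger holds the flap well open (0.45 rad or more) while the block is still in front of it (value of joint flap above 0.45 rad and contact force between the fingers and flap above 0.3 N and x of tag_block in the frame of feeder below -0.012 m), for 0.2 s.
2. the block is home against the back stop while a finger still holds the flap open (value of joint flap above 0.45 rad and contact force between the fingers and flap above 0.3 N and x of tag_block in the frame of feeder above 0.038 m), for 0.1 s.
At the end, for the whole second after the job is handed in: The block lies flat on the board at the back stop (within 5 mm), in the lane, at rest, and the flap has closed down onto it (0.12 to 0.36 rad) (x of tag_block in the frame of feeder between 0.037 and 0.046 m and y of tag_block in the frame of feeder between -0.026 and -0.014 m and value of joint flap between 0.12 and 0.36 rad and angle between tag_block's own z axis and vertical below 0.1 rad and height (world z) of tag_block below 0.01 m and linear speed of tag_block below 0.01 m/s); the robot touches nothing.
It fails at once if the block is lifted more than about 10 mm or tipped (height (world z) of tag_block above 0.014 m or angle between tag_block's own z axis and vertical above 0.25 rad).
It fails at once if a bystander is moved by more than 30 mm (distance of any of tape_roll, egg_cup, marker, scissors, twine_ball from where it was at the start of the episode above 0.03 m).
It also fails if it takes over 45 s, if anything falls off the work surface, if the arm or the gripper's body presses on something with over 40 N, if the wrist force passes 120 N, or if a joint passes its speed limit or range.

## Working session

There is one attempt and no reset: what is moved stays moved. The work goes in short steps, Python scripts to look and compute and a tool call to move; the robot and the scene stay as the last step left them, time stands still between calls to the robot, and variables do not carry over. Pictures are saved under pics/ and viewed, and the job is handed in when it is done.

Besides the shell and the picture viewer there is one more tool, called after ">>>" by a JSON object that holds its "op" and its "data", one argument or row to a line. apply_moves: Moves the arm, as the interface text tells. Its arguments: {"type":"object","properties":{"motion":{"type":"array"},"grip_force":{"type":"number"}},"required":["motion"]}

```bash
mkdir -p pics; ls; python3 - <<'E'
from cell import bot
import cv2
s=bot.get_state(); print(s); print(bot.tip_extent)
for n in("side","top"):
    im=bot.read_camera(n); cv2.imwrite(f"pics/{n}0.png",im); print(n,bot.calibration(n))
    for t in("feeder","tag_block","flap","bar_end","hinge","tape_roll","egg_cup","marker","scissors","twine_ball"):
        print(t,[(round(d['score'],2),[round(v,1) for v in d['rect']]) for d in bot.spot_in(n,t)][:4])
E
```

```text
pics
{'time_s': 0.0, 'joints': array([-1.40010048,  0.47782266,  0.02232146,  1.55648067, -0.01151163,
        1.10930471, -0.08313375]), 'joint_velocities': array([ 1.10726986e-03,  1.51458593e-03, -1.36202547e-03, -4.62631610e-04,
       -2.72620160e-04, -3.05795472e-05,  3.45720545e-04]), 'tau': array([ 9.62800698e-06, -5.96457160e+01,  1.60791781e+00, -2.81196392e+01,
        1.24032740e-02,  9.38346639e-03,  6.01281329e-06]), 'ee_pos': array([185.60225547, 648.39353433, 255.29786298]), 'tool_rot': array([-6.99783055e-05,  1.38947540e-01,  9.90299293e-01, -9.41224773e-04]), 'ft_force': array([-0.92150232,  0.54310536, -0.46542258]), 'ft_torque': array([-0.08508572,  0.03602813, -0.01724511]), 'opening': 85.82696742816115}
25.0
side {'K': array([[388.96027833,   0.        , 282.46818614],
       [  0.        , 388.96027833, 211.01604923],
       [  0.        ,   0.        ,   1.        ]]), 'k1': -0.05098491041808863, 'rvec': array([ 0.11789872, -2.788641  ,  1.40477559]), 'tvec': array([ 560.98143531,  105.35855582, 1185.01618094])}
feeder [(0.84, [275.6, 212.6, 72.1, 28.1]), (0.
[... 818 characters left out ...]
ay([ 2.14606197, -2.08044878,  0.20814695]), 'tvec': array([ -32.29020514,  541.13450845, 1482.68416503])}
feeder [(0.56, [307.4, 191.9, 36.0, 82.4])]
tag_block [(0.76, [315.6, 199.8, 17.7, 36.7]), (0.65, [292.0, 258.2, 20.7, 17.0]), (0.52, [253.4, 238.2, 15.1, 25.8])]
flap [(0.64, [305.8, 192.2, 28.3, 72.4]), (0.55, [411.4, 262.4, 56.2, 29.1])]
bar_end [(0.92, [304.0, 195.2, 33.3, 71.9])]
hinge [(0.67, [307.9, 192.5, 40.3, 77.2])]
tape_roll [(0.68, [315.4, 200.8, 16.5, 35.2]), (0.64, [258.1, 188.9, 35.1, 36.8])]
egg_cup [(0.74, [348.9, 171.9, 16.5, 22.0])]
marker [(0.59, [344.6, 211.4, 5.1, 47.6])]
scissors [(0.81, [410.9, 262.6, 56.0, 31.7])]
twine_ball [(0.78, [126.5, 241.2, 20.9, 18.2])]
```

```bash
python3 - <<'E'
import cv2
a=cv2.imread("pics/side0.png");b=cv2.imread("pics/top0.png")
cv2.imwrite("pics/side0c.png",cv2.resize(a[160:280,215:375],None,fx=5,fy=5,interpolation=cv2.INTER_CUBIC))
cv2.imwrite("pics/top0c.png",cv2.resize(b[140:270,230:390],None,fx=4.6,fy=4.6,interpolation=cv2.INTER_CUBIC))
E
```

```text
(no output)
```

View pics/top0.png

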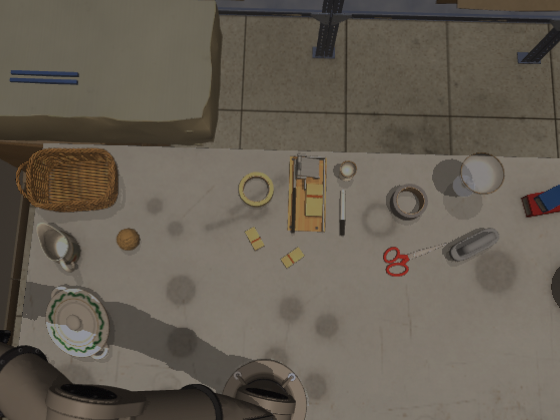

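View pics/top0c.png

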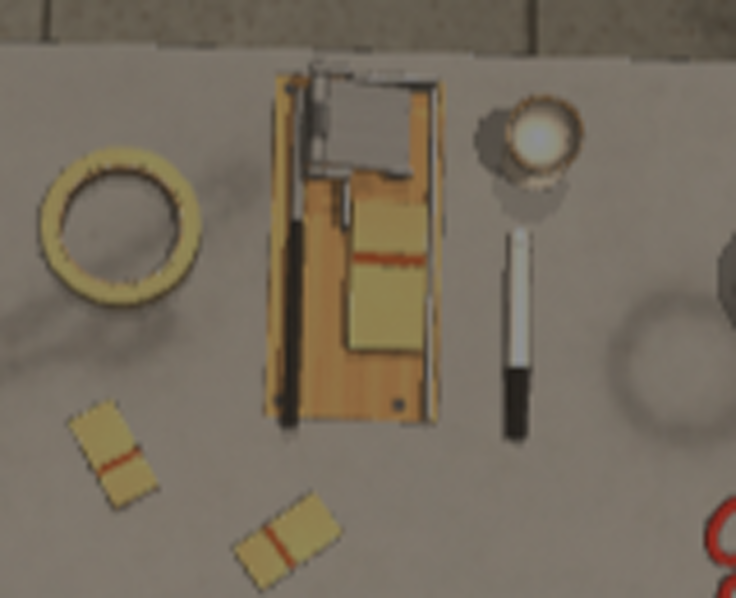

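View pics/side0c.png

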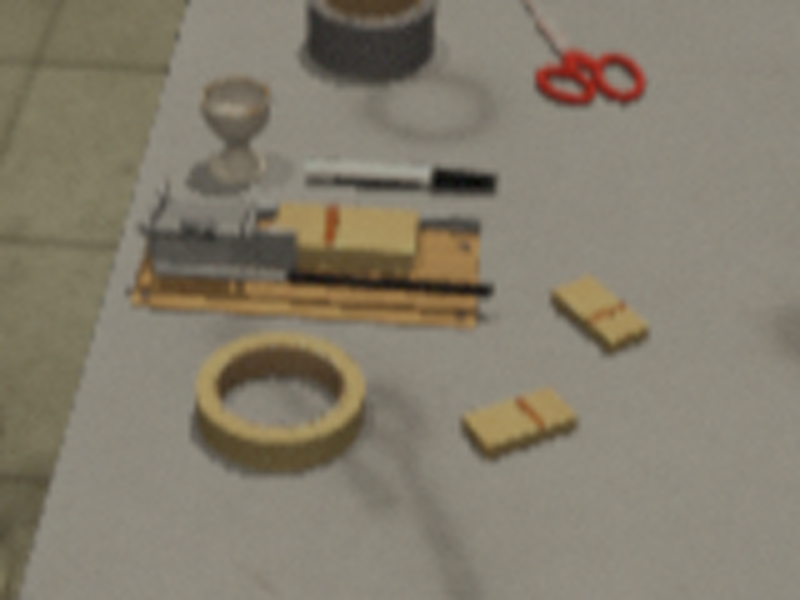

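View pics/side0.png

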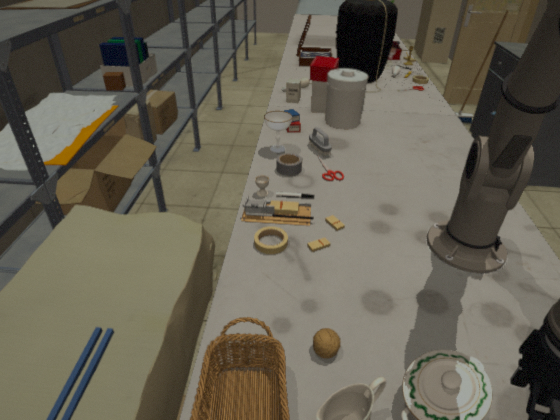

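The top view shows the feeder at about (307,192) and its lane block at (315,200). The look-alikes are two smaller blocks at (254,239) and (292,258), plus the tape roll at (256,189). I choose the block in the lane, since the other two are shorter. Next I fit the feeder pose from features in both views.

```bash
cat > h.py <<'E'
import numpy as np, cv2
from cell import bot
from scipy.optimize import least_squares
C={n:bot.calibration(n) for n in("side","top")}
def proj(n,P):
    c=C[n];R=cv2.Rodrigues(c['rvec'])[0];p=np.atleast_2d(P)@R.T+c['tvec']
    s=p[:,:2]/p[:,2:];r2=(s**2).sum(1,keepdims=True);s=s*(1+c['k1']*r2)
    return s*[c['K'][0,0],c['K'][1,1]]+c['K'][:2,2]
def F2W(q,P):
    P=np.atleast_2d(np.array(P,float));c,s=np.cos(q[2]),np.sin(q[2])
    return P@np.array([[c,-s,0],[s,c,0],[0,0,1]]).T+[q[0],q[1],0]
def topc(u,v): return np.array([230+(u+.5)/4.6-.5,140+(v+.5)/4.6-.5])
def sidec(u,v): return np.array([215+(u+.5)/5-.5,160+(v+.5)/5-.5])
E
cat > fit.py <<'E'
from h import *
O=[("top",(-125,55,4),topc(265,417)),("top",(-125,-55,4),topc(439,423)),("top",(100,55,4),topc(280,75)),("top",(-135,38,20),topc(289,429)),
("top",(0,38,20),topc(297,221)),
("side",(-125,55,4),sidec(477,323)),("side",(-135,38,20),sidec(493,291)),("side",(100,55,4),sidec(134,302)),("side",(-125,-55,4),sidec(480,228))]
def res(q,off=True):
    return np.concatenate([proj(n,F2W(q,P))[0]-m for n,P,m in O])
r=least_squares(res,[750,-20,0.0],loss='soft_l1')
print(r.x,np.degrees(r.x[2]));print(res(r.x).reshape(-1,2).round(2))
# free block: top face corners
q=r.x
for L,T in(("blk",[("top",topc(348,348)),("top",topc(423,351)),("top",topc(355,199)),("top",topc(428,204))]),):
  for (n,m),yy in zip(T,(4,-44,4,-44)):
    s=least_squares(lambda a:proj(n,F2W(q,(a[0],a[1],22)))[0]-m,[0,0]).x;print(L,s.round(1))
np.save("q.npy",q)
E
python3 fit.py
```

```text
[ 6.02762554e+02 -1.07657210e+02 -1.25390164e-02] -0.7184327195791347
[[-0.27  0.01]
 [-0.26  0.33]
 [-0.56  0.01]
 [ 0.39  0.23]
 [ 0.37 -0.21]
 [-0.14  0.31]
 [ 0.24 -0.25]
 [-0.95 -0.3 ]
 [ 0.26 -0.56]]
blk [-81.7   4.1]
blk [-81.6 -43. ]
blk [14.8  2.8]
blk [ 13.5 -43.7]
```

The fit residuals are under 1 px. The block's corners come out at feeder x -82 to 14 and y -43 to 4, so it measures 95 x 47, matches the description and sits 16 mm from the flap. Before moving I check the fit and the choice of block in one close overlay.

```bash
python3 - <<'E'
from h import *
from scipy.spatial.transform import Rotation as Ro
q=np.load("q.npy")
im=cv2.resize(cv2.imread("pics/top0.png")[140:250,270:370],None,fx=5.4,fy=5.4,interpolation=cv2.INTER_CUBIC)
def dr(P,c):
    p=(proj("top",F2W(q,P))-[270,140]+.5)*5.4-.5
    cv2.polylines(im,[np.round(p).astype(int)],True,c,1)
dr([(-125,-55,4),(-125,55,4),(100,55,4),(100,-55,4)],(255,0,0))
dr([(-82,-44,22),(-82,4,22),(13,4,22),(13,-44,22)],(0,255,0))
dr([(-135,33,20),(-135,43,20),(0,43,20),(0,33,20)],(0,0,255))
cv2.imwrite("pics/ov.png",im)
E
cat > go.py <<'E'
# usage: go.py fx fy z  -> remaining delta in tool axes
import sys
from h import *
from scipy.spatial.transform import Rotation as Ro
q=np.load("q.npy"); s=bot.get_state(); w=s['tool_rot']; R=Ro.from_quat([w[1],w[2],w[3],w[0]])
p=s['ee_pos']; c,sn=np.cos(q[2]),np.sin(q[2]); d=p[:2]-q[:2]
print("t",round(s['time_s'],2),"feeder TCP",round(c*d[0]+sn*d[1],1),round(-sn*d[0]+c*d[1],1),"z",p[2].round(1),"F",s['ft_force'].round(1),"open",round(s['opening'],1))
Rt=Ro.from_euler('z',q[2])*Ro.from_quat([0,1,0,0]) # tool y = +y? check
Rt=Ro.from_matrix(np.array([[-c,sn*-1,0],[-sn,c,0],[0,0,-1]]).T.T) if 0 else Ro.from_matrix(np.column_stack([[-c,-sn,0],[-sn,c,0],[0,0,-1]]))
print("rotvec tool deg",np.degrees((R.inv()*Rt).as_rotvec()).round(2))
if len(sys.argv)>3:
    a=[float(v) for v in sys.argv[1:4]]; T=F2W(q,[a[0],a[1],0])[0]; T[2]=a[2]
    print("delta tool (cur)",R.inv().apply(T-p).round(1),"in final yaw",Rt.inv().apply(T-p).round(1),"world target",T.round(1))
E
python3 go.py -100 27 160
```

```text
t 1.1 feeder TCP -426.5 751.3 z 256.3 F [-0.2  0.3 -0.2] open 85.0
rotvec tool deg [  0.    -0.   -15.26]
delta tool (cur) [-505.6 -612.9   96.3] in final yaw [-326.5 -724.3   96.3] world target [503.1 -79.4 160. ]
```

View pics/ov.png

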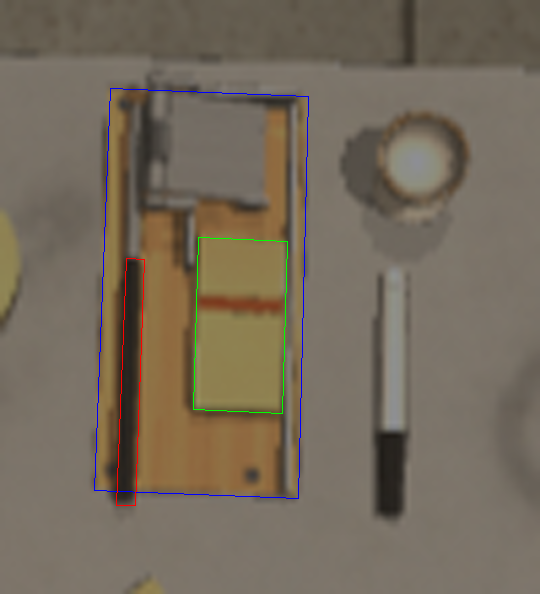

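The overlay fits: blue board, green block and red bar all line up to about 1 mm. The block in the lane is the right one. I turn the tool and travel at height.

>>> {"op": "apply_moves", "data": {
  "motion": [
    {"rz":-7.6,"tx":-40,"hand":40},
    {"rz":-7.66,"tx":-40,"hand":40},
    {"tx":-40,"ty":-30,"hand":40},
    {"tx":-40,"ty":-30,"hand":40},
    {"tx":-40,"ty":-30,"hand":40}
  ],
  "grip_force": 60
}}

```text
schema error: expected keys rx, ry, rz, tx, ty, tz, hand
```

>>> {"op": "apply_moves", "data": {
  "motion": [
    {"tx":-30,"ty":-40},
    {"tx":-30,"ty":-40},
    {"tx":-20,"ty":-45},
    {"tx":-10,"ty":-45},
    {"ty":-48}
  ]
}}

```text
schema error: expected keys rx, ry, rz, tx, ty, tz, hand
```

>>> {"op": "apply_moves", "data": {
  "motion": [
    {"ty":-48},
    {"ty":-48},
    {"ty":-48},
    {"ty":-48},
    {"ty":-40}
  ]
}}

```text
schema error: expected keys rx, ry, rz, tx, ty, tz, hand
```

```bash
python3 go.py -102 29 120
```

```text
t 1.1 feeder TCP -426.5 751.3 z 256.3 F [-0.2  0.3 -0.2] open 85.0
rotvec tool deg [  0.    -0.   -15.26]
delta tool (cur) [-503.1 -611.5  136.3] in final yaw [-324.5 -722.3  136.3] world target [501.1 -77.4 120. ]
```

All seven keys are required.

>>> {"op": "apply_moves", "data": {
  "motion": [
    {"rx":0,"ry":0,"rz":-7.6,"tx":-40,"ty":0,"tz":0,"hand":40},
    {"rx":0,"ry":0,"rz":-7.66,"tx":-40,"ty":0,"tz":0,"hand":40},
    {"rx":0,"ry":0,"rz":0,"tx":-40,"ty":-30,"tz":0,"hand":40},
    {"rx":0,"ry":0,"rz":0,"tx":-40,"ty":-30,"tz":0,"hand":40},
    {"rx":0,"ry":0,"rz":0,"tx":-40,"ty":-30,"tz":0,"hand":40}
  ],
  "grip_force": 60
}}

```text
time_s: 1.6
ee_pos: [384.1, 539.4, 256.3]
tool_rot: [0.0, 0.006, 1.0, 0.0]
ft_force: [0.0, -0.6, -0.0]
opening: 40.3
```

```bash
python3 go.py -102 29 120
```

```text
t 1.6 feeder TCP -226.7 644.2 z 256.3 F [ 0.  -0.6 -0. ] open 40.3
rotvec tool deg [0.01 0.01 0.01]
delta tool (cur) [-124.5 -615.3  136.2] in final yaw [-124.7 -615.2  136.3] world target [501.1 -77.4 120. ]
```

>>> {"op": "apply_moves", "data": {
  "motion": [
    {"rx":0,"ry":0,"rz":0,"tx":-25,"ty":-42,"tz":0,"hand":40},
    {"rx":0,"ry":0,"rz":0,"tx":-25,"ty":-42,"tz":0,"hand":40},
    {"rx":0,"ry":0,"rz":0,"tx":-25,"ty":-42,"tz":0,"hand":40},
    {"rx":0,"ry":0,"rz":0,"tx":-25,"ty":-42,"tz":0,"hand":40},
    {"rx":0,"ry":0,"rz":0,"tx":-24,"ty":-42,"tz":0,"hand":40}
  ]
}}

```text
time_s: 2.1
ee_pos: [504.9, 327.3, 256.6]
tool_rot: [0.0, 0.006, 1.0, 0.0]
ft_force: [0.8, 0.6, 0.7]
opening: 40.2
```

>>> {"op": "apply_moves", "data": {
  "motion": [
    {"rx":0,"ry":0,"rz":0,"tx":0,"ty":-48,"tz":0,"hand":40},
    {"rx":0,"ry":0,"rz":0,"tx":0,"ty":-48,"tz":0,"hand":40},
    {"rx":0,"ry":0,"rz":0,"tx":0,"ty":-48,"tz":0,"hand":40},
    {"rx":0,"ry":0,"rz":0,"tx":0,"ty":-48,"tz":0,"hand":40},
    {"rx":0,"ry":0,"rz":0,"tx":0,"ty":-48,"tz":0,"hand":40}
  ]
}}

```text
time_s: 2.6
ee_pos: [500.8, 87.2, 256.6]
tool_rot: [0.0, 0.006, 1.0, 0.0]
ft_force: [0.9, -0.6, 0.5]
opening: 39.7
```

>>> {"op": "apply_moves", "data": {
  "motion": [
    {"rx":0,"ry":0,"rz":0,"tx":0,"ty":-48,"tz":15,"hand":40},
    {"rx":0,"ry":0,"rz":0,"tx":0,"ty":-48,"tz":30,"hand":40},
    {"rx":0,"ry":0,"rz":0,"tx":0,"ty":-48,"tz":40,"hand":40},
    {"rx":0,"ry":0,"rz":0,"tx":0,"ty":-21,"tz":40,"hand":40},
    {"rx":0,"ry":0,"rz":0,"tx":0,"ty":0,"tz":11,"hand":40}
  ]
}}

```text
time_s: 3.1
ee_pos: [496.5, -64.1, 128.9]
tool_rot: [-0.003, 0.009, 1.0, -0.001]
ft_force: [-0.0, 0.5, -1.0]
opening: 39.6
```

```bash
python3 go.py -102 29 80; python3 - <<'E'
from cell import bot
import cv2
b=bot.read_camera("top");a=bot.read_camera("side")
cv2.imwrite("pics/s1.png",cv2.resize(a[150:270,215:375],None,fx=5,fy=5,interpolation=cv2.INTER_CUBIC))
cv2.imwrite("pics/t1.png",cv2.resize(b[140:270,230:390],None,fx=4.6,fy=4.6,interpolation=cv2.INTER_CUBIC))
E
```

```text
t 3.1 feeder TCP -106.8 42.2 z 128.9 F [-0.   0.5 -1. ] open 39.6
rotvec tool deg [-0.1  -0.29 -0.33]
delta tool (cur) [ -5.1 -13.1  48.9] in final yaw [ -4.8 -13.2  48.9] world target [501.1 -77.4  80. ]
```

View pics/s1.png

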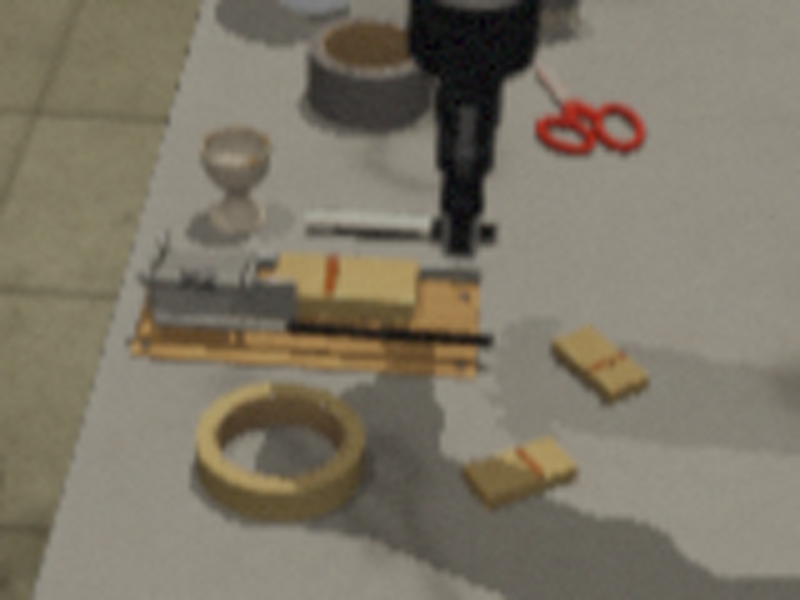

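View pics/t1.png

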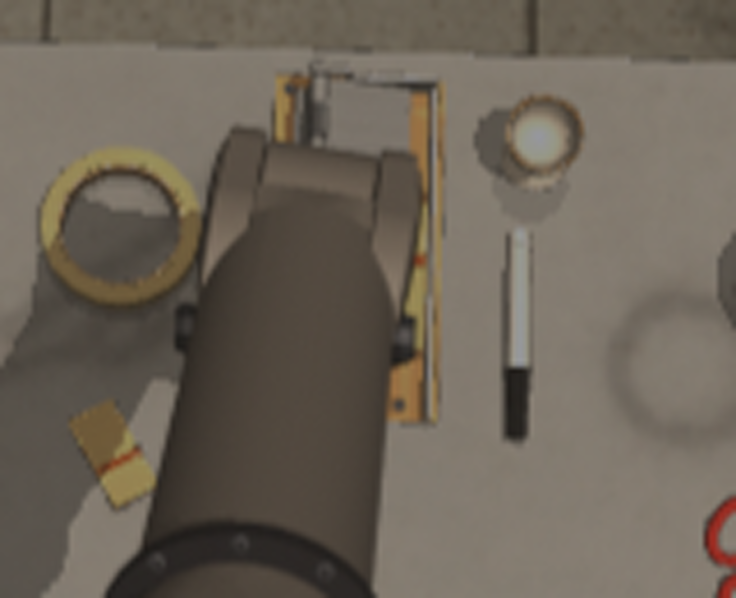

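The side view shows the left fingertip at crop (460,252), well clear and above the feeder. The top view is hidden by the arm. Nothing has been disturbed. I correct the remaining lag.

```bash
python3 go.py -102 29 80
```

```text
t 3.2 feeder TCP -105.3 46.0 z 130.5 F [ 0.8  0.8 -0.2] open 39.9
rotvec tool deg [ 0.   -0.2  -0.05]
delta tool (cur) [ -3.5 -17.   50.5] in final yaw [ -3.3 -17.   50.5] world target [501.1 -77.4  80. ]
```

>>> {"op": "apply_moves", "data": {
  "motion": [
    {"rx":0,"ry":0,"rz":0,"tx":-1,"ty":-9,"tz":20,"hand":40},
    {"rx":0,"ry":-0.2,"rz":0,"tx":-2,"ty":-8,"tz":20,"hand":40},
    {"rx":0,"ry":0,"rz":0,"tx":0,"ty":0,"tz":10,"hand":40},
    {"rx":0,"ry":0,"rz":0,"tx":0,"ty":0,"tz":0,"hand":40}
  ]
}}

```text
time_s: 3.6
ee_pos: [502.2, -76.0, 81.9]
tool_rot: [0.001, 0.005, 1.0, 0.0]
ft_force: [-0.5, 0.5, -0.1]
opening: 40.0
```

```bash
python3 go.py -102 29 33; python3 - <<'E'
from h import *
q=np.load("q.npy")
a=bot.read_camera("side")
x0,y0,f=275,175,9
im=cv2.resize(a[y0:y0+65,x0:x0+85],None,fx=f,fy=f,interpolation=cv2.INTER_CUBIC)
s=bot.get_state();p=s['ee_pos']
from scipy.spatial.transform import Rotation as Ro
w=s['tool_rot'];R=Ro.from_quat([w[1],w[2],w[3],w[0]])
for dz,c in((25,(0,0,255)),(19,(0,255,255))):
  for k in(20,34.5):
    P=np.array([p+R.apply([dx,k,dz]) for dx in(-11,11)])
    pp=(proj("side",P)-[x0,y0]+.5)*f-.5
    cv2.polylines(im,[np.round(pp).astype(int)],False,c,1)
cv2.imwrite("pics/s2.png",im)
E
```

```text
t 3.6 feeder TCP -101.0 30.4 z 81.9 F [-0.5  0.5 -0.1] open 40.0
rotvec tool deg [0.04 0.16 0.1 ]
delta tool (cur) [ 1.1 -1.5 48.9] in final yaw [ 1.  -1.4 48.9] world target [501.1 -77.4  33. ]
```

View pics/s2.png

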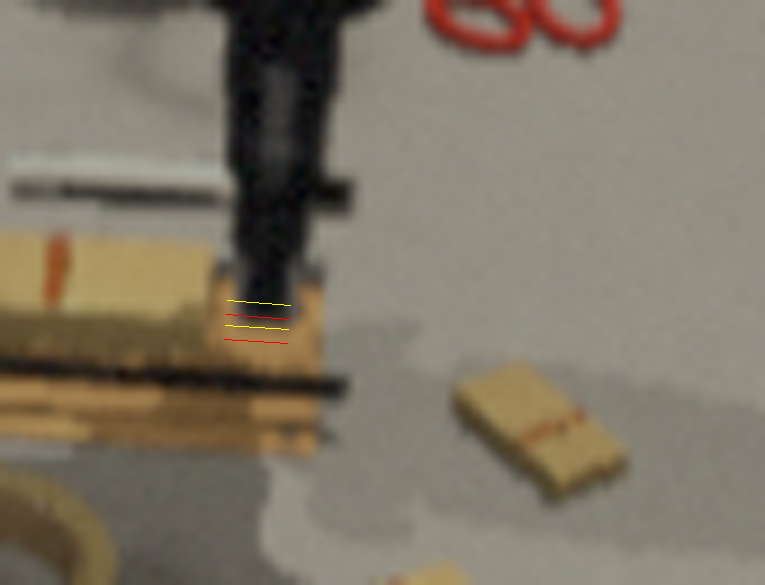

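The side view shows the left fingertip bottom at crop (267,320). That is a few mm shallower than the nominal 25, as expected with the jaws part open. It lies on the +y side of the bar in y and nearer than the block in x. I descend.

>>> {"op": "apply_moves", "data": {
  "motion": [
    {"rx":0,"ry":0,"rz":0,"tx":1,"ty":0,"tz":15,"hand":40},
    {"rx":0,"ry":0,"rz":0,"tx":0,"ty":0,"tz":15,"hand":40},
    {"rx":0,"ry":0,"rz":0,"tx":0,"ty":0,"tz":12,"hand":40},
    {"rx":0,"ry":0,"rz":0,"tx":0,"ty":0,"tz":6,"hand":40},
    {"rx":0,"ry":0,"rz":0,"tx":0,"ty":0,"tz":0,"hand":40}
  ]
}}

```text
time_s: 4.15
ee_pos: [501.1, -77.0, 33.7]
tool_rot: [0.001, 0.006, 1.0, 0.0]
ft_force: [0.0, -0.8, -0.6]
opening: 40.1
```

```bash
python3 go.py -102 6 31; python3 - <<'E'
from h import *
a=bot.read_camera("side")
x0,y0,f=255,175,9
im=cv2.resize(a[y0:y0+65,x0:x0+85],None,fx=f,fy=f,interpolation=cv2.INTER_CUBIC)
cv2.imwrite("pics/s3.png",im)
E
python3 go.py -102 6 31
```

```text
t 4.15 feeder TCP -102.1 29.3 z 33.7 F [ 0.  -0.8 -0.6] open 40.1
rotvec tool deg [0.01 0.16 0.03]
delta tool (cur) [ -0.  -23.3   2.7] in final yaw [ -0.1 -23.3   2.7] world target [ 500.8 -100.4   31. ]
t 4.2 feeder TCP -101.8 29.2 z 34.1 F [0.2 0.3 0.7] open 40.0
rotvec tool deg [0.01 0.2  0.02]
delta tool (cur) [  0.2 -23.2   3.1] in final yaw [  0.2 -23.2   3.1] world target [ 500.8 -100.4   31. ]
```

View pics/s3.png

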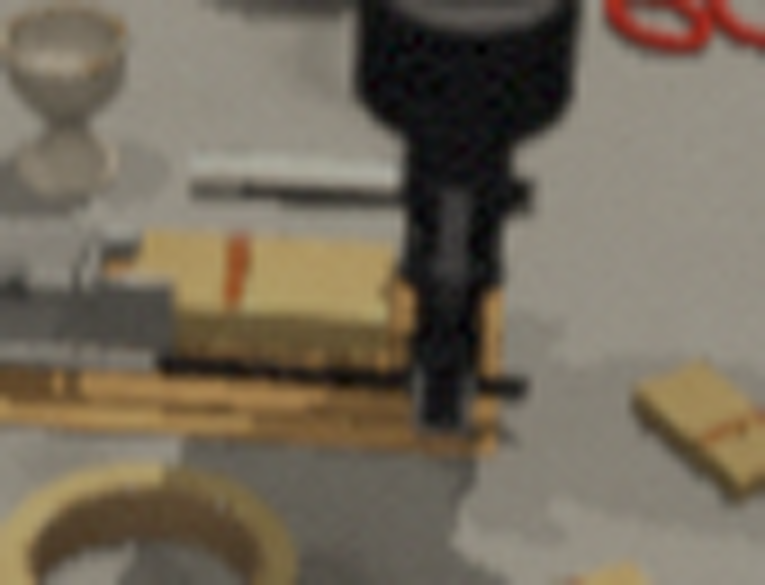

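The left fingertip now stands on the far (+y) side of the bar, low over the board at crop (440,425). It hides the bar there, so it is outside it. I push -y in steps.

>>> {"op": "apply_moves", "data": {
  "motion": [
    {"rx":0,"ry":0,"rz":0,"tx":0,"ty":-4,"tz":2,"hand":40},
    {"rx":0,"ry":0,"rz":0,"tx":0,"ty":-4,"tz":0,"hand":40},
    {"rx":0,"ry":0,"rz":0,"tx":0,"ty":-4,"tz":0,"hand":40},
    {"rx":0,"ry":0,"rz":0,"tx":0,"ty":0,"tz":0,"hand":40}
  ]
}}

```text
time_s: 4.6
ee_pos: [501.0, -89.7, 31.9]
tool_rot: [0.002, 0.006, 1.0, 0.0]
ft_force: [0.8, 2.9, -0.9]
opening: 40.0
```

>>> {"op": "apply_moves", "data": {
  "motion": [
    {"rx":0,"ry":0,"rz":0,"tx":0,"ty":-4,"tz":0,"hand":40},
    {"rx":0,"ry":0,"rz":0,"tx":0,"ty":-3,"tz":0,"hand":40},
    {"rx":0,"ry":0,"rz":0,"tx":0,"ty":-3,"tz":0,"hand":40},
    {"rx":0,"ry":0,"rz":0,"tx":0,"ty":0,"tz":0,"hand":40}
  ]
}}

```text
time_s: 5.0
ee_pos: [500.7, -100.0, 31.8]
tool_rot: [0.002, 0.007, 1.0, -0.0]
ft_force: [0.5, 3.0, -2.6]
opening: 39.9
```

```bash
python3 go.py -90 6 31; python3 - <<'E'
from h import *
a=bot.read_camera("side")
x0,y0,f=235,170,7
im=cv2.resize(a[y0:y0+70,x0:x0+110],None,fx=f,fy=f,interpolation=cv2.INTER_CUBIC)
cv2.imwrite("pics/s4.png",im)
E
python3 go.py -90 6 31
```

```text
t 5.0 feeder TCP -102.1 6.4 z 31.8 F [ 0.5  3.  -2.6] open 39.9
rotvec tool deg [-0.01  0.19 -0.04]
delta tool (cur) [-12.1  -0.4   0.9] in final yaw [-12.1  -0.4   0.8] world target [ 512.8 -100.5   31. ]
t 5.05 feeder TCP -102.1 6.7 z 31.8 F [-0.8  3.4 -3. ] open 40.0
rotvec tool deg [-0.    0.19 -0.02]
delta tool (cur) [-12.1  -0.7   0.9] in final yaw [-12.1  -0.7   0.8] world target [ 512.8 -100.5   31. ]
```

View pics/s4.png

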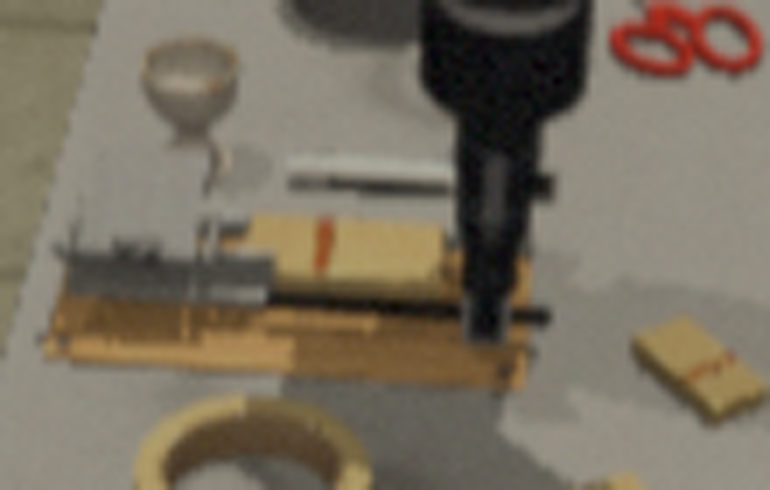

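The flap is raised clearly (plate at crop (140,200)), the finger still presses the bar, and the force is 3 N. I check the angle from the bar tip, for which I use pixel (235+550/7, 170+317/7).

```bash
python3 - <<'E'
from h import *
q=np.load("q.npy")
for th in(0,.3,.45,.55,.65,.75,.8):
    f=.367-th; y=28+28*np.sin(f); z=46-28*np.cos(f)
    p=proj("side",F2W(q,(-135,y,z)))[0]; print(th,round(y+5,1),((p-[235,170]+.5)*7-.5).round(1))
E
```

```text
0 43.0 [552.  336.2]
0.3 34.9 [552.2 328.5]
0.45 30.7 [552.4 323. ]
0.55 27.9 [552.6 318.8]
0.65 25.2 [552.8 314.2]
0.75 22.5 [553.1 309.2]
0.8 21.3 [553.2 306.6]
```

The angle is about 0.6 rad, and the bar position of 26.5 from kinematics agrees. I add 1 mm more and advance the block slowly along feeder x (tool -x).

>>> {"op": "apply_moves", "data": {
  "motion": [
    {"rx":0,"ry":0,"rz":0,"tx":0,"ty":-1,"tz":0,"hand":40},
    {"rx":0,"ry":0,"rz":0,"tx":-4,"ty":0,"tz":0,"hand":40},
    {"rx":0,"ry":0,"rz":0,"tx":-5,"ty":0,"tz":0,"hand":40},
    {"rx":0,"ry":0,"rz":0,"tx":-5,"ty":0,"tz":0,"hand":40},
    {"rx":0,"ry":0,"rz":0,"tx":-5,"ty":0,"tz":0,"hand":40}
  ]
}}

```text
time_s: 5.55
ee_pos: [520.1, -100.5, 31.8]
tool_rot: [0.001, 0.006, 1.0, 0.0]
ft_force: [-2.5, 3.1, 0.2]
opening: 40.4
```

>>> {"op": "apply_moves", "data": {
  "motion": [
    {"rx":0,"ry":0,"rz":0,"tx":-5,"ty":0,"tz":0,"hand":40},
    {"rx":0,"ry":0,"rz":0,"tx":-5,"ty":0,"tz":0,"hand":40},
    {"rx":0,"ry":0,"rz":0,"tx":-5,"ty":0,"tz":0,"hand":40},
    {"rx":0,"ry":0,"rz":0,"tx":-5,"ty":0,"tz":0,"hand":40},
    {"rx":0,"ry":0,"rz":0,"tx":-3,"ty":0,"tz":0,"hand":40}
  ]
}}

```text
time_s: 6.05
ee_pos: [543.5, -100.9, 32.0]
tool_rot: [0.002, 0.006, 1.0, 0.0]
ft_force: [-2.5, 3.4, -0.0]
opening: 39.8
```

```bash
python3 go.py -17 5.5 31; python3 - <<'E'
from h import *
a=bot.read_camera("side")
x0,y0,f=235,170,7
im=cv2.resize(a[y0:y0+70,x0:x0+110],None,fx=f,fy=f,interpolation=cv2.INTER_CUBIC)
cv2.imwrite("pics/s5.png",im)
E
python3 go.py -17 5.5 31
```

```text
t 6.05 feeder TCP -59.4 6.0 z 32.0 F [-2.5  3.4 -0. ] open 39.8
rotvec tool deg [0.   0.22 0.01]
delta tool (cur) [-42.4  -0.5   1.2] in final yaw [-42.4  -0.5   1. ] world target [ 585.8 -101.9   31. ]
t 6.1 feeder TCP -58.9 6.0 z 32.1 F [-1.5  3.  -1.4] open 39.8
rotvec tool deg [-0.    0.25  0.01]
delta tool (cur) [-41.9  -0.5   1.2] in final yaw [-41.9  -0.5   1.1] world target [ 585.8 -101.9   31. ]
```

View pics/s5.png

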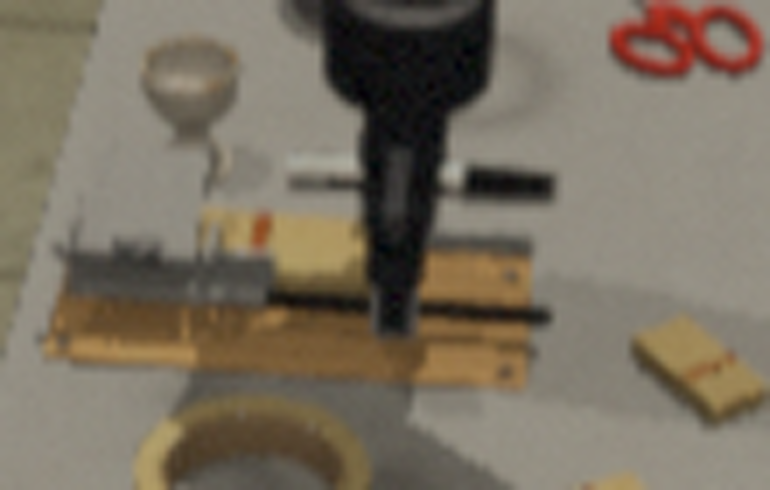

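The block moves with the finger (band now at crop x 260, was 322) and is entering under the open flap. The bar is still held, with its tip at (550,316). I continue.

>>> {"op": "apply_moves", "data": {
  "motion": [
    {"rx":0,"ry":0,"rz":0,"tx":-5,"ty":0,"tz":0,"hand":40},
    {"rx":0,"ry":0,"rz":0,"tx":-5,"ty":0,"tz":0,"hand":40},
    {"rx":0,"ry":0,"rz":0,"tx":-5,"ty":0,"tz":0,"hand":40},
    {"rx":0,"ry":0,"rz":0,"tx":-5,"ty":0,"tz":0,"hand":40},
    {"rx":0,"ry":0,"rz":0,"tx":-5,"ty":0,"tz":0,"hand":40}
  ]
}}

```text
time_s: 6.6
ee_pos: [568.3, -101.2, 32.1]
tool_rot: [0.002, 0.006, 1.0, 0.0]
ft_force: [-3.2, 4.3, 0.2]
opening: 39.7
```

>>> {"op": "apply_moves", "data": {
  "motion": [
    {"rx":0,"ry":0,"rz":0,"tx":-4,"ty":0,"tz":0,"hand":40},
    {"rx":0,"ry":0,"rz":0,"tx":-4,"ty":0,"tz":0,"hand":40},
    {"rx":0,"ry":0,"rz":0,"tx":-3,"ty":0,"tz":0,"hand":40},
    {"rx":0,"ry":0,"rz":0,"tx":0,"ty":0,"tz":0,"hand":40}
  ]
}}

```text
time_s: 7.0
ee_pos: [579.7, -101.4, 32.2]
tool_rot: [0.002, 0.006, 1.0, -0.0]
ft_force: [0.4, 3.0, -2.1]
opening: 40.3
```

```bash
python3 go.py -17 5.5 31
```

```text
t 7.0 feeder TCP -23.2 6.0 z 32.2 F [ 0.4  3.  -2.1] open 40.3
rotvec tool deg [-0.01  0.27  0.01]
delta tool (cur) [-6.1 -0.5  1.2] in final yaw [-6.2 -0.5  1.2] world target [ 585.8 -101.9   31. ]
```

>>> {"op": "apply_moves", "data": {
  "motion": [
    {"rx":0,"ry":0,"rz":0,"tx":-2,"ty":0,"tz":0,"hand":40},
    {"rx":0,"ry":0,"rz":0,"tx":-2,"ty":0,"tz":0,"hand":40},
    {"rx":0,"ry":0,"rz":0,"tx":0,"ty":0,"tz":0,"hand":40}
  ]
}}

```text
time_s: 7.3
ee_pos: [583.1, -101.5, 32.1]
tool_rot: [0.002, 0.006, 1.0, -0.0]
ft_force: [-2.3, 4.0, -0.5]
opening: 40.3
```

>>> {"op": "apply_moves", "data": {
  "motion": [
    {"rx":0,"ry":0,"rz":0,"tx":-1,"ty":0,"tz":0,"hand":40},
    {"rx":0,"ry":0,"rz":0,"tx":-1,"ty":0,"tz":0,"hand":40},
    {"rx":0,"ry":0,"rz":0,"tx":0,"ty":0,"tz":0,"hand":40}
  ]
}}

```text
time_s: 7.6
ee_pos: [585.0, -101.5, 32.1]
tool_rot: [0.002, 0.006, 1.0, -0.0]
ft_force: [-2.5, 3.3, -0.3]
opening: 39.9
```

```bash
python3 go.py -17 5.5 31;python3 - <<'E'
from h import *
a=bot.read_camera("side")
x0,y0,f=235,170,7
im=cv2.resize(a[y0:y0+70,x0:x0+110],None,fx=f,fy=f,interpolation=cv2.INTER_CUBIC)
cv2.imwrite("pics/s6.png",im)
E
```

```text
t 7.6 feeder TCP -17.9 6.0 z 32.1 F [-2.5  3.3 -0.3] open 39.9
rotvec tool deg [0.  0.2 0. ]
delta tool (cur) [-0.9 -0.5  1.1] in final yaw [-0.9 -0.5  1.1] world target [ 585.8 -101.9   31. ]
```

View pics/s6.png

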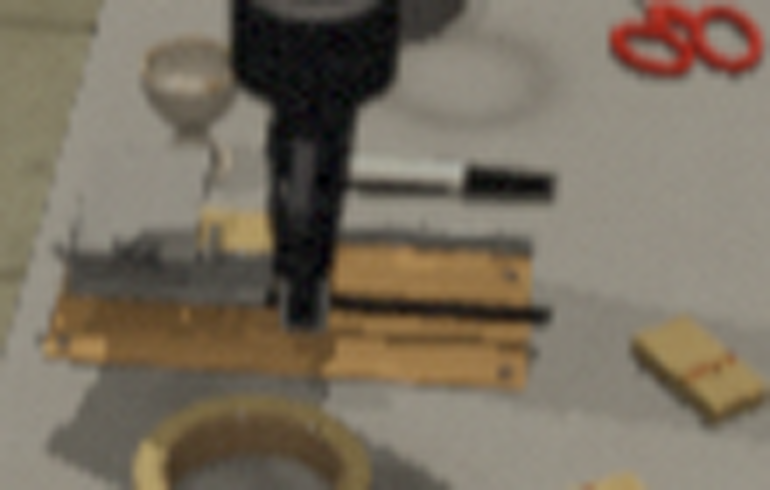

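The block is under the flap with only its near end showing (about x 200–270), and the bar is still held. No hard stop force yet, so I go on in 1 mm steps and watch for a force rise.

>>> {"op": "apply_moves", "data": {
  "motion": [
    {"rx":0,"ry":0,"rz":0,"tx":-1,"ty":0,"tz":0,"hand":40},
    {"rx":0,"ry":0,"rz":0,"tx":0,"ty":0,"tz":0,"hand":40}
  ]
}}

```text
time_s: 7.85
ee_pos: [586.0, -101.5, 32.1]
tool_rot: [0.002, 0.006, 1.0, -0.0]
ft_force: [-2.8, 2.8, -0.3]
opening: 40.0
```

>>> {"op": "apply_moves", "data": {
  "motion": [
    {"rx":0,"ry":0,"rz":0,"tx":-1,"ty":0,"tz":0,"hand":40},
    {"rx":0,"ry":0,"rz":0,"tx":0,"ty":0,"tz":0,"hand":40}
  ]
}}

```text
time_s: 8.05
ee_pos: [587.0, -101.5, 32.1]
tool_rot: [0.002, 0.006, 1.0, 0.0]
ft_force: [-2.6, 3.4, -0.6]
opening: 39.9
```

>>> {"op": "apply_moves", "data": {
  "motion": [
    {"rx":0,"ry":0,"rz":0,"tx":-1,"ty":0,"tz":0,"hand":40},
    {"rx":0,"ry":0,"rz":0,"tx":0,"ty":0,"tz":0,"hand":40}
  ]
}}

```text
time_s: 8.25
ee_pos: [588.1, -101.5, 32.2]
tool_rot: [0.002, 0.006, 1.0, -0.0]
ft_force: [-2.9, 4.1, -0.3]
opening: 40.4
```

>>> {"op": "apply_moves", "data": {
  "motion": [
    {"rx":0,"ry":0,"rz":0,"tx":-1,"ty":0,"tz":0,"hand":40},
    {"rx":0,"ry":0,"rz":0,"tx":0,"ty":0,"tz":0,"hand":40}
  ]
}}

```text
time_s: 8.45
ee_pos: [589.1, -101.5, 32.2]
tool_rot: [0.002, 0.006, 1.0, -0.0]
ft_force: [-2.1, 2.9, -0.8]
opening: 40.0
```

>>> {"op": "apply_moves", "data": {
  "motion": [
    {"rx":0,"ry":0,"rz":0,"tx":-1,"ty":0,"tz":0,"hand":40},
    {"rx":0,"ry":0,"rz":0,"tx":0,"ty":0,"tz":0,"hand":40}
  ]
}}

```text
time_s: 8.65
ee_pos: [589.2, -101.6, 32.1]
tool_rot: [0.001, 0.006, 1.0, 0.0]
ft_force: [-4.7, 3.4, 1.4]
opening: 40.6
```

```bash
python3 go.py -17 5.5 31;python3 - <<'E'
from h import *
q=np.load("q.npy")
a=bot.read_camera("side")
x0,y0,f=235,170,7
im=cv2.resize(a[y0:y0+70,x0:x0+110],None,fx=f,fy=f,interpolation=cv2.INTER_CUBIC)
P=(proj("side",F2W(q,[(-6,-44,22),(-6,4,22),(-6,4,4)]))-[x0,y0]+.5)*f-.5
cv2.polylines(im,[np.round(P).astype(int)],False,(0,255,0),1)
cv2.imwrite("pics/s7.png",im)
cv2.imwrite("pics/t7.png",cv2.resize(bot.read_camera("top")[140:270,230:390],None,fx=4.6,fy=4.6,interpolation=cv2.INTER_CUBIC))
E
```

```text
t 8.65 feeder TCP -13.6 5.9 z 32.1 F [-4.7  3.4  1.4] open 40.6
rotvec tool deg [ 0.01  0.12 -0.01]
delta tool (cur) [ 3.4 -0.4  1.1] in final yaw [ 3.4 -0.4  1.1] world target [ 585.8 -101.9   31. ]
```

View pics/s7.png

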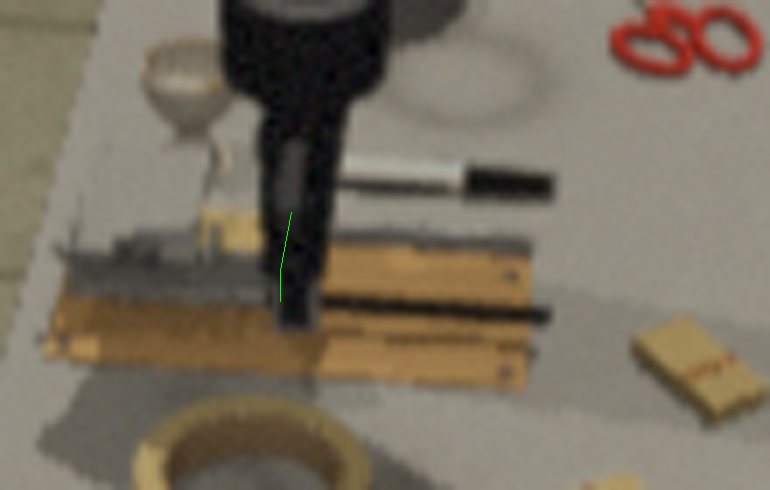

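View pics/t7.png

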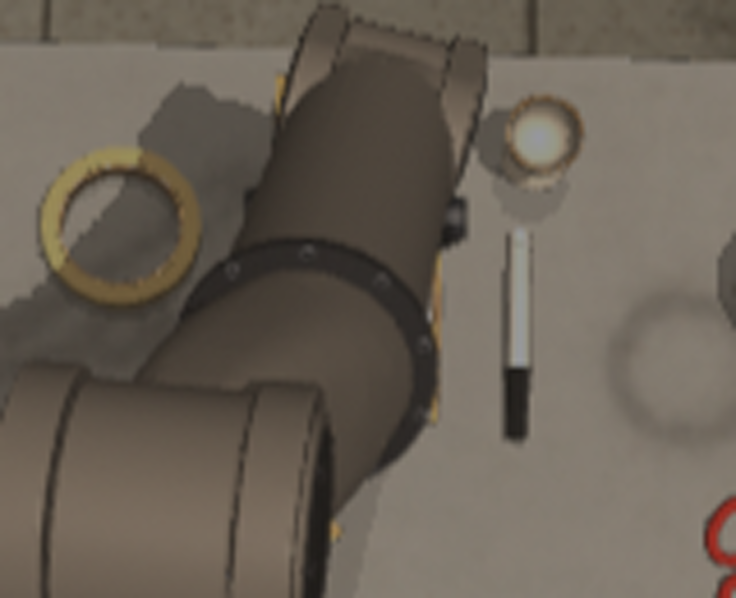

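The block's near face lies at about the green home line, and the last 1 mm step yielded only 0.1 mm with the force rising, so it looks like the stop. I confirm with another press.

>>> {"op": "apply_moves", "data": {
  "motion": [
    {"rx":0,"ry":0,"rz":0,"tx":-1.5,"ty":0,"tz":0,"hand":40},
    {"rx":0,"ry":0,"rz":0,"tx":0,"ty":0,"tz":0,"hand":40},
    {"rx":0,"ry":0,"rz":0,"tx":0,"ty":0,"tz":0,"hand":40}
  ]
}}

```text
time_s: 9.05
ee_pos: [589.4, -101.6, 32.0]
tool_rot: [-0.0, 0.007, 1.0, 0.0]
ft_force: [-8.7, 4.2, 5.8]
opening: 39.9
```

```bash
python3 go.py -17 5.5 31
```

```text
t 9.05 feeder TCP -13.4 5.9 z 32.0 F [-8.7  4.2  5.8] open 39.9
rotvec tool deg [ 0.03 -0.03 -0.05]
delta tool (cur) [ 3.6 -0.4  1. ] in final yaw [ 3.6 -0.4  1. ] world target [ 585.8 -101.9   31. ]
```

The finger has stalled (0.2 mm for 2.5 mm commanded, 8.7 N), so the block is against the stop. I back off 25 mm with the flap still held, so I can check the near face before releasing.

>>> {"op": "apply_moves", "data": {
  "motion": [
    {"rx":0,"ry":0,"rz":0,"tx":4,"ty":0,"tz":0,"hand":40},
    {"rx":0,"ry":0,"rz":0,"tx":8,"ty":0,"tz":0,"hand":40},
    {"rx":0,"ry":0,"rz":0,"tx":8,"ty":0,"tz":0,"hand":40},
    {"rx":0,"ry":0,"rz":0,"tx":7,"ty":0,"tz":0,"hand":40},
    {"rx":0,"ry":0,"rz":0,"tx":0,"ty":0,"tz":0,"hand":40}
  ]
}}

```text
time_s: 9.55
ee_pos: [563.1, -101.3, 32.2]
tool_rot: [0.001, 0.006, 1.0, 0.0]
ft_force: [-0.4, 3.8, 2.9]
opening: 39.8
```

```bash
python3 go.py -17 28 31;python3 - <<'E'
from h import *
q=np.load("q.npy")
a=bot.read_camera("side")
x0,y0,f=235,170,7
im=cv2.resize(a[y0:y0+70,x0:x0+110],None,fx=f,fy=f,interpolation=cv2.INTER_CUBIC)
P=(proj("side",F2W(q,[(-6,-44,22),(-6,4,22),(-6,4,4)]))-[x0,y0]+.5)*f-.5
cv2.polylines(im,[np.round(P).astype(int)],False,(0,255,0),1)
cv2.imwrite("pics/s8.png",im)
E
```

```text
t 9.55 feeder TCP -39.7 5.9 z 32.2 F [-0.4  3.8  2.9] open 39.8
rotvec tool deg [ 0.01  0.14 -0.01]
delta tool (cur) [-22.7  22.1   1.3] in final yaw [-22.7  22.1   1.2] world target [586.1 -79.4  31. ]
```

View pics/s8.png

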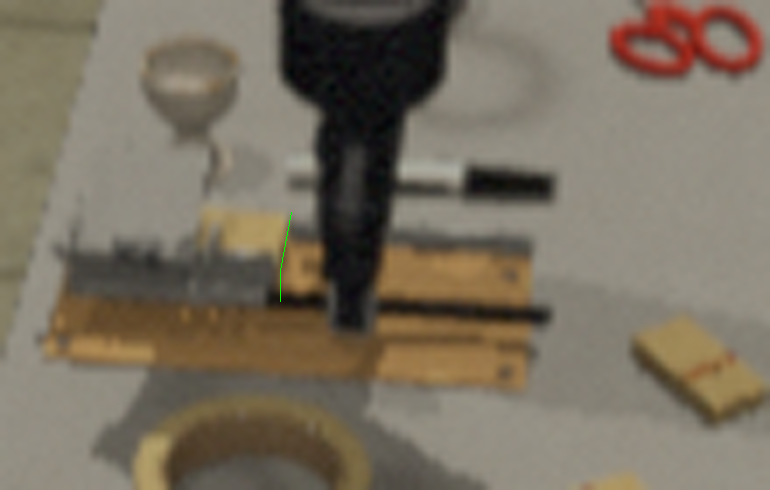

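The block's near top edge (285,212 to 280,250) lies on the predicted home line. I now release the bar by moving +y gradually, then lift clear.

>>> {"op": "apply_moves", "data": {
  "motion": [
    {"rx":0,"ry":0,"rz":0,"tx":0,"ty":4,"tz":0,"hand":40},
    {"rx":0,"ry":0,"rz":0,"tx":0,"ty":4,"tz":0,"hand":40},
    {"rx":0,"ry":0,"rz":0,"tx":0,"ty":5,"tz":0,"hand":40},
    {"rx":0,"ry":0,"rz":0,"tx":0,"ty":5,"tz":0,"hand":40},
    {"rx":0,"ry":0,"rz":0,"tx":0,"ty":2,"tz":0,"hand":40}
  ]
}}

```text
time_s: 10.1
ee_pos: [564.8, -81.0, 32.0]
tool_rot: [0.002, 0.006, 1.0, -0.0]
ft_force: [0.5, -0.1, 0.1]
opening: 39.6
```

```bash
python3 go.py -17 28 31
```

```text
t 10.1 feeder TCP -38.3 26.2 z 32.0 F [ 0.5 -0.1  0.1] open 39.6
rotvec tool deg [-0.02  0.22  0.02]
delta tool (cur) [-21.3   1.8   1.1] in final yaw [-21.3   1.8   1. ] world target [586.1 -79.4  31. ]
```

The force is zero, and the bar stands free between the fingers. I lift straight up, then away.

>>> {"op": "apply_moves", "data": {
  "motion": [
    {"rx":0,"ry":0,"rz":0,"tx":0,"ty":0,"tz":-15,"hand":40},
    {"rx":0,"ry":0,"rz":0,"tx":0,"ty":0,"tz":-30,"hand":40},
    {"rx":0,"ry":0,"rz":0,"tx":0,"ty":0,"tz":-45,"hand":40},
    {"rx":0,"ry":0,"rz":0,"tx":0,"ty":0,"tz":-45,"hand":40},
    {"rx":0,"ry":0,"rz":0,"tx":10,"ty":20,"tz":-40,"hand":40}
  ]
}}

```text
time_s: 10.6
ee_pos: [555.2, -64.5, 210.7]
tool_rot: [0.004, 0.009, 1.0, -0.001]
ft_force: [0.4, 0.3, 1.3]
opening: 39.9
```

>>> {"op": "apply_moves", "data": {
  "motion": [
    {"rx":0,"ry":0,"rz":0,"tx":10,"ty":45,"tz":0,"hand":40},
    {"rx":0,"ry":0,"rz":0,"tx":10,"ty":45,"tz":0,"hand":40},
    {"rx":0,"ry":0,"rz":0,"tx":10,"ty":45,"tz":0,"hand":40},
    {"rx":0,"ry":0,"rz":0,"tx":5,"ty":45,"tz":0,"hand":40},
    {"rx":0,"ry":0,"rz":0,"tx":0,"ty":45,"tz":0,"hand":40}
  ]
}}

```text
time_s: 11.1
ee_pos: [521.4, 165.3, 208.3]
tool_rot: [0.002, 0.007, 1.0, 0.0]
ft_force: [1.2, -0.2, 0.2]
opening: 40.1
```

>>> {"op": "apply_moves", "data": {
  "motion": [
    {"rx":0,"ry":0,"rz":0,"tx":0,"ty":45,"tz":0,"hand":40},
    {"rx":0,"ry":0,"rz":0,"tx":0,"ty":40,"tz":0,"hand":40},
    {"rx":0,"ry":0,"rz":0,"tx":0,"ty":30,"tz":0,"hand":40},
    {"rx":0,"ry":0,"rz":0,"tx":0,"ty":0,"tz":0,"hand":40},
    {"rx":0,"ry":0,"rz":0,"tx":0,"ty":0,"tz":0,"hand":40}
  ]
}}

```text
time_s: 11.6
ee_pos: [523.6, 279.2, 207.6]
tool_rot: [0.002, 0.006, 1.0, -0.0]
ft_force: [0.1, -1.0, -0.4]
opening: 39.7
```

```bash
python3 go.py -17 28 31;python3 - <<'E'
from h import *
q=np.load("q.npy")
for n,(x0,y0,w,h,f) in{"side":(235,170,110,70,7),"top":(230,140,160,130,4.6)}.items():
    a=bot.read_camera(n)
    im=cv2.resize(a[y0:y0+h,x0:x0+w],None,fx=f,fy=f,interpolation=cv2.INTER_CUBIC)
    P=(proj(n,F2W(q,[(-6,-44,22),(-6,4,22),(-6,4,4)]))-[x0,y0]+.5)*f-.5
    cv2.polylines(im,[np.round(P).astype(int)],False,(0,255,0),1)
    cv2.imwrite(f"pics/end_{n}.png",im)
for th in(0,.12,.23,.36):
    g=.367-th; p=proj("side",F2W(q,(-135,28+28*np.sin(g),46-28*np.cos(g))))[0]; print(th,((p-[235,170]+.5)*7-.5).round(1))
E
```

```text
t 11.6 feeder TCP -84.0 385.9 z 207.6 F [ 0.1 -1.  -0.4] open 39.7
rotvec tool deg [-0.02  0.24  0.05]
delta tool (cur) [ -66.  -357.9  177. ] in final yaw [ -67.  -357.9  176.6] world target [586.1 -79.4  31. ]
0 [552.  336.2]
0.12 [552.1 333.7]
0.23 [552.1 330.7]
0.36 [552.3 326.5]
```

View pics/end_side.png

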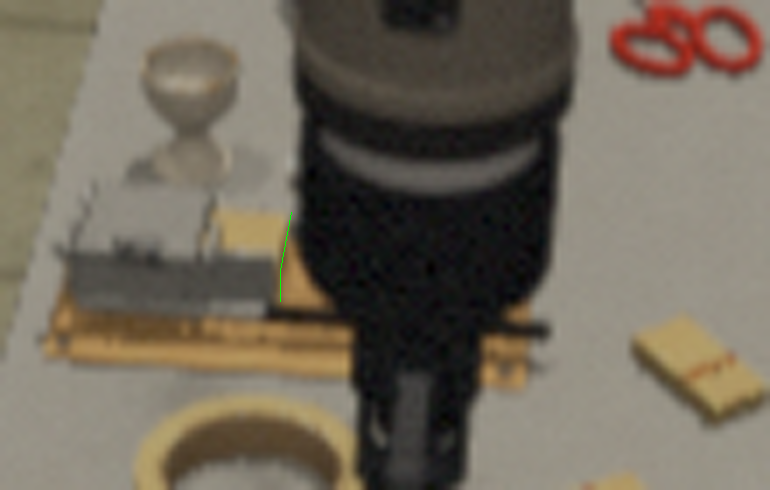

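View pics/end_top.png

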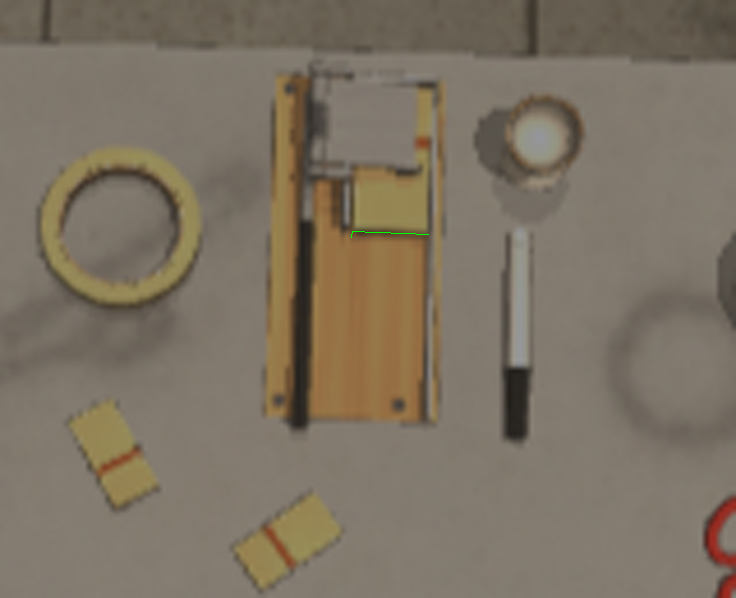

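In both views the block's near face lies on the home line, and the bar tip at (550,330) corresponds to 0.23 rad. The bystanders I can see in the crops haven't moved, and the gripper is clear. I hand it in.

```bash
python3 -c "
from cell import bot
print(bot.job_done())"
```

```text
the job is handed in; nothing more can be done
None
```

The block of luggage tags is loaded home against the back stop, the flap has closed down onto it, and the job is handed in. The hand-in reports no verdict.

**What I did**
- The left fingertip pushed the bar and held the flap at about 0.6 rad.
- With the flap held, the right fingertip pushed the block under it until it stalled at the back stop. The last 2.5 mm commanded gave only 0.2–0.3 mm of motion, and the force rose to 8.7 N.
- I then backed off, released the bar, lifted and moved clear at about 11.6 s of the 45 s allowed.

**Last checks**
- **Block:** its near face lies on the predicted home line (feeder x -6) in both cameras. It is in the lane and looks flat.
- **Flap:** the bar tip in the side view corresponds to about 0.23 rad, which is the angle for the flap resting on the block.
- **Bystanders:** the tape roll, egg cup and marker look unmoved in the last pictures. The scissors and twine ball were not fully in those crops, so I did not check them at the end, but the arm worked well away from both.
- **Disagreement:** the finger stalled 3.4 mm further in feeder x than I had worked out from the 22 mm pad width. The tip looked narrower than that in the side view, and the pictures put the block at home.

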